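# Fit the sensor module and raise the meter for a reading

### The arm

A 6-joint arm with a two-finger parallel gripper is mounted at the origin on a cart in front of the work surface, level with it; the furniture and walls round the work are solid. World frame = base frame: x ahead of the robot, y to its left, z up, the work surface at z = 0. Lengths are in m, angles in rad, forces in N, time in s.
With the tool pointing down it reaches from about 0.425 to 0.95 m from the base axis. Payload 3.5 kg.
Tool frame: the origin (TCP) lies between the finger pads; the fingertips stand 22 mm ahead of it and the grasp point (between the pads) lies 3 mm ahead of it (ctrl.nose_length is the z of the fingertips in the tool frame, in m); z points along the fingers, y is the line along which they close (so a half turn about z gives the same grasp; the last joint's range is limited). The gripper opens to 85 mm and grips with 20 to 120 N. Pads are 22 mm wide; open, the fingers measure 114 mm over their backs; the gripper's body (76 mm by 85 mm) begins 54 mm behind the grasp point. The pads swing forward as they close: fully open they stand 13 mm farther back than shut.
Start: joints at [0.998, 0.286, 1.577, -0, 1.279, -0.15], TCP at [0.277, 0.616, 0.253] pointing down, gripper open.
Joint ranges: [-2.77, 2.77], [-0.9, 2.22], [0.21, 2.48], [-1.53, 4.67], [0.24, 2.81], [-2.84, 2.84]. Speed limits (rad/s): [2.79, 2.79, 3.14, 3.14, 3.14, 3.14].

### API

Orientations are given as a unit quaternion [x, y, z, w].
In Python, from plant import ctrl gives the robot as it stands. The module is installed in compiled form; this text tells all that it offers.
- The arm moves only by the tool send_rows, never from a script. Its argument "rows" is text: rows parted by semicolons, each of 7 numbers parted by spaces: the turn, a rotation vector about the tool's x, y, z in fractions of the full range, 1 being 45 degrees, then the shift along the tool's x, y, z in fractions of the full range, 1 being 800 mm, then the opening, from -1 (shut) to 1 (fully open). A call has 1 to 8 rows; each row is the pose to reach, as a shift and turn from the pose commanded when the call began, along the tool's axes at that moment; what a row does not reach only later rows make up. A row lasts 1/8 s, in which the tool goes at most 62.5 mm and 10.7 degrees, less where a joint would pass 70% of its speed; a pose out of reach is approached as far as the arm can. No shift or turn number may pass 1 either way. A call with a gripper value outside its range is refused whole. The fingers move at their own pace and stop on an object; "grip_force" is the grip in N (left out, the last holds). Time passes only in rows, so rows that repeat a pose let the fingers close. It gives the time, the measured TCP pose, the force, the opening and the grip force at its end, in the units of the state.
- ctrl.get_state(): the state, without advancing time (a new reading comes with each control period).
- ctrl.read_camera(name): name is "scene" or "top"; returns a dict with "color" (480x640x3 uint8, red, green, blue), "fx", "fy", "cx", "cy" (pixels), "extrinsics" (4x4, takes a point from world to camera coordinates). Camera axes: x right, y down, z forward; pixel columns grow to the right and rows downward; lengths in m; the calibration is good to about 2 mm. A picture is of the moment at which its call begins. There is no depth.
- ctrl.sign_off(): hands the job in; it is judged then, once.
Trained networks look in a picture, given as the dict that the camera call returned (one of the last four; its "shot" number tells which), for a name from the list of things; names that differ only in an ending like _2 or _b are one class to them, and where a whole thing is asked for, a point or a joint stands for the part that bears it (a point fixed in the world has none). Each returns a list of dicts, best first, with "p" (0 to 1); they miss things now and then, are a little off and sometimes report something else, mostly with a low value. They report only what shows in the picture. A call takes as long as a camera call. They do not tell look-alikes from the thing itself.
- ctrl.look_for(picture, target): "position" ([x, y, z] in m, in the coordinates of the camera as it stood for that picture, good to about 4 mm: the middle of the surface that is visible of it).
The state is a dict: "time": time; "qpos": joint angles; "dq": joint speeds; "joint_efforts": joint torques, N m; "eef_pos": TCP position; "tcp_rot": TCP orientation; "contact_force": force on the tool from outside, world axes, zero at the start; "wrist_torque": the same for the moment, N m; "opening": opening from 0.0 (shut) to 1.0 (fully open); "finger_force": force on a finger pad.
Only numpy, scipy, OpenCV 4.12 (cv2) and the standard library are available. Lean on these libraries where they do the work, as an engineer would, in place of code of your own. Each camera call takes 0.05 s, during which the arm holds its last target. There are 200 camera calls.

### The job

Get the hand-held meter ready for a reading: press the flat rectangular sensor module into the bay in the top of the meter until it is flush, while the meter stands in its cradle, and leave the round module where it is. Then draw the meter up out of the cradle, turn it from upright to a slant of about 45 degrees (top end still the higher), and keep it raised well clear, its lower end more than 10 cm above the worktop. Finish holding it there, still and with the module in place; do not put it down.

Things in the scene. Friction and masses are not known exactly. Their poses are not given: they have to be found in the camera images.
- meter: Hand-held meter, 160 g, loose, upright in the cradle, foot 15 mm above the worktop. Grey body 28 (x) by 46 mm (y) up to 110 mm; above it a flat-sided white head 36 (x) by 52 mm (y), from 110 to 150 mm, with an empty bay in its top. Screen and keys on the -x side. Origin at the centre of its foot, z up along the meter to its head.
- bay (a point): Centre of the floor of the bay in the meter's top: a rectangular recess open upward, 21 (x) by 33 mm (y), 26 mm deep, with a 2 mm chamfer round its mouth. The point is 124 mm above the meter's origin, 26 mm below the top of the head; axes as the meter's.
- cradle: Cradle, fixed: grey block 60 (x) by 80 mm (y), top 60 mm above the worktop, on a black base plate 96 by 106 by 8 mm. Origin at the centre of its underside. A pocket 32 (x) by 50 mm (y), 45 mm deep, open straight up with no catch; the meter stands on the pocket floor, its axes along the cradle's.
- flat_module: Sensor module that fits: loose white block 18 (x) by 30 (y) by 26 mm tall, 30 g, upright on the worktop. Origin at the centre of its underside, z up. Slides freely into the bay, 1.5 mm to spare each side, when its x and y lie along the meter's (a half turn makes no difference), underside down; on the bay floor its top is flush with the head's top.
- round_module: Module for another instrument, to be left alone: loose white cylinder, 30 mm in diameter and 26 mm tall, standing on the worktop. Origin at the centre of its underside.
Not all that is in view belongs to the job. What is shaped like the meter but yellow is not meant.

How it is judged:
On the way, in this order (a step that is already met when the one before it is completed fails the run):
1. the flat module sits flush in the bay, with the meter standing in the cradle (distance between flat_module and bay below 0.004 m and angle between the z axis of flat_module and the z axis of meter, either way round below 0.12 rad and z of flat_module in the frame of bay below 0.0025 m and height (world z) of meter below 0.022 m and horizontal distance between meter and cradle below 0.008 m), for 0.2 s.
2. the meter is drawn up out of the cradle with the module in it (height (world z) of meter above 0.065 m and distance between flat_module and bay below 0.004 m), for 0.1 s.
At the end, for the whole second after the job is handed in: The gripper holds the meter still, its foot more than 100 mm above the worktop, its long axis 32 to 58 degrees from upright with the head the higher end, touching no part of the cradle; the flat module lies in the bay within 4 mm of its place (height (world z) of meter above 0.1 m and angle between meter's own z axis and vertical between 0.56 and 1.01 rad and distance between flat_module and bay below 0.004 m and angle between the z axis of flat_module and the z axis of meter, either way round below 0.12 rad and contact force between meter and the fingers above 1 N and contact force between meter and cradle below 0.05 N and linear speed of meter below 0.03 m/s and angular speed of meter below 0.15 rad/s); the arm keeps its last pose, push and grip.
It fails at once if the round module is moved more than 3 cm (distance of round_module from where it was at the start of the episode above 0.03 m).
It also fails if it takes over 58 s, if anything falls off the work surface, if the arm or the gripper's body presses on something with over 40 N, if the wrist force passes 120 N, or if a joint passes its speed limit or range.

## Working session

There is one attempt and no reset: what is moved stays moved. The work goes in short steps, Python scripts to look and compute and a tool call to move; the robot and the scene stay as the last step left them, time stands still between calls to the robot, and variables do not carry over. Pictures are saved under pics/ and viewed, at most 10 in all, crops included, and the job is handed in when it is done.

Besides the shell and the picture viewer there is one more tool, called after "Request:" as name(argument=value, ...) on one line, values as JSON. send_rows: Moves the arm, as the interface text tells. Its arguments: {"type":"object","properties":{"rows":{"type":"string"},"grip_force":{"type":"number"}},"required":["rows"]}

```bash
mkdir -p pics; cat > h.py <<'E'
import numpy as np, cv2
from plant import ctrl
from scipy.spatial.transform import Rotation as R
def shot(cam,name=None):
    p=ctrl.read_camera(cam)
    if name: cv2.imwrite('pics/'+name,p['color'][:,:,::-1])
    return p
def px(p,w):
    c=p['extrinsics']@np.append(w,1); return np.array([p['fx']*c[0]/c[2]+p['cx'],p['fy']*c[1]/c[2]+p['cy']])
def atz(p,u,v,z):
    E=np.linalg.inv(p['extrinsics']); d=E[:3,:3]@np.array([(u-p['cx'])/p['fx'],(v-p['cy'])/p['fy'],1]); o=E[:3,3]
    return o+d*(z-o[2])/d[2]
def look(p,t):
    E=np.linalg.inv(p['extrinsics'])
    for r in ctrl.look_for(p,t)[:4]:
        w=E[:3,:3]@np.array(r['position'])+E[:3,3]; print(t,round(r['p'],2),w.round(4),px(p,w).round(0))
E
python3 - <<'E'
from h import *
for c in ('scene','top'):
    p=shot(c,c+'0.png'); print(c,np.linalg.inv(p['extrinsics'])[:3].round(3).tolist(),p['fx'])
    for t in ('meter','cradle','flat_module','round_module','bay'): look(p,t)
s=ctrl.get_state();print(s)
print(R.from_quat(s['tcp_rot']).as_matrix().round(3))
E
```

```text
scene [[0.882, -0.241, 0.404, -0.05], [-0.47, -0.407, 0.783, -1.234], [-0.024, -0.881, -0.472, 0.749]] 436.5443958979549
meter 0.94 [ 0.5043 -0.3237  0.1358] [341. 253.]
meter 0.93 [ 0.4645 -0.4596  0.0966] [356. 293.]
meter 0.79 [ 0.4445 -0.7029  0.0999] [410. 352.]
cradle 0.67 [ 0.4854 -0.3305  0.0243] [337. 289.]
flat_module 0.5 [ 0.4857 -0.3311  0.0235] [337. 290.]
flat_module 0.47 [0.4356 0.2767 0.0155] [248. 219.]
round_module 0.58 [0.4395 0.1021 0.0207] [265. 235.]
bay 0.88 [ 0.4685 -0.4557  0.0918] [356. 293.]
bay 0.57 [ 0.5006 -0.3252  0.1306] [341. 255.]
bay 0.57 [ 0.4485 -0.7003  0.1011] [411. 351.]
top [[-0.407, -0.853, 0.327, 0.019], [-0.913, 0.378, -0.151, 0.019], [0.005, -0.36, -0.933, 1.492]] 551.6586063900359
meter 0.82 [ 0.5057 -0.301   0.1448] [348. 220.]
meter 0.63 [ 0.4577 -0.4354  0.1225] [400. 220.]
meter 0.61 [ 0.4477 -0.6761  0.1242] [479. 190.]
cradle 0.68 [ 0.4912 -0.2887  0.0157] [343. 244.]
flat_module 0.57 [0.4308 0.2905 0.024 ] [155. 345.]
bay 0.97 [ 0.5035 -0.3012  0.1417] [348. 221.]
bay 0.82 [ 0.4499 -0.6721  0.1191] [477. 191.]
bay 0.58 [ 0.4567 -0.4359  0.1234] [400. 220.]
{'time': 0.6, 'qpos': array([ 9.97970324e-01,  2.86265180e-01,  1.57669653e+00, -3.58676365e-07,
        1.27859260e+00, -1.50007812e-01]), 'dq': array([ 7.09854061e-04, -8.54154167e-04,  8.28574252e-04, -2.15876374e-06,
        4.35081218e-03, -1.43369786e-03]), 'joint_efforts': array([-1.47779163e-03, -4.05673814e+01, -2.92735559e+01, -2.05348251e-04,
        6.69802575e-04, -5.32574049e-06]), 'eef_pos': array([0.27694591, 0.61555733, 0.25334998]), 'tcp_rot': array([2.09837781e-01, 9.77736215e-01, 1.78696089e-05, 6.93869234e-06]), 'contact_force': array([ 0.19172535, -0.33397858,  1.40087664]), 'wrist_torque': array([-0.04284721,  0.0105577 , -0.02573328]), 'finger_force': 0.0, 'opening': 0.999925288077403}
[[-0.912  0.41   0.   ]
 [ 0.41   0.912  0.   ]
 [-0.     0.    -1.   ]]
```

View pics/scene0.png

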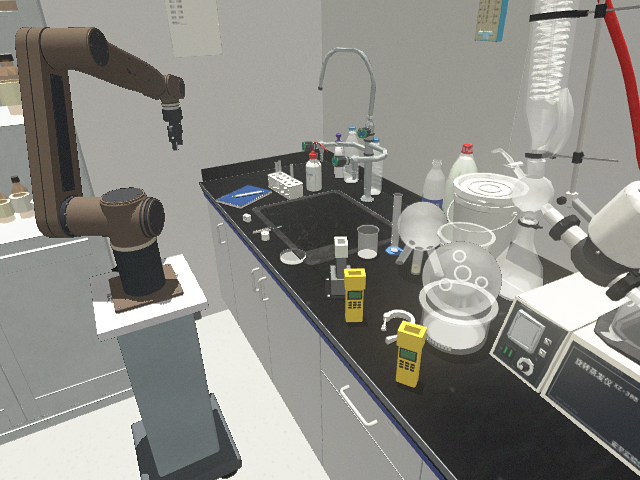

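View pics/top0.png

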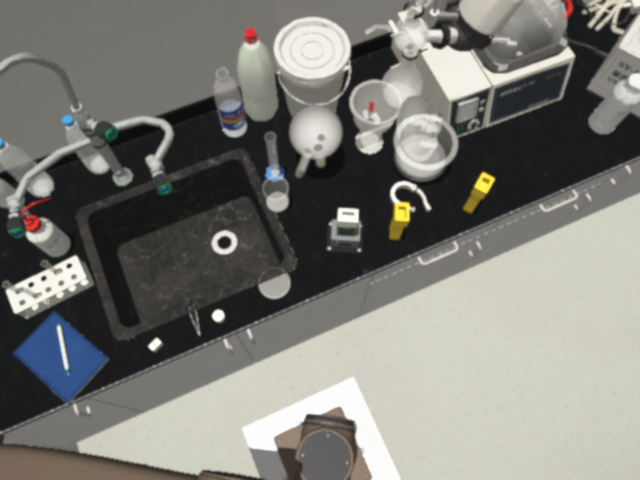

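The scene view shows the white-headed meter in its grey cradle at (341,250), the two small white modules at (248,217) and (265,236), and two yellow meters at (356,293) and (410,352). In the top view they are the white meter (347,222), the rectangular block (155,345), the round disc (218,316), and the yellow meters (400,220) and (479,191). The meter meant is the white-headed one because it stands in the cradle, and the rectangular block is the flat module. I'll confirm both in one enlarged crop.

```bash
python3 - <<'E'
import cv2,numpy as np
t=cv2.imread('pics/top0.png');s=cv2.imread('pics/scene0.png')
def c(i,u,v,w=25,h=25): return cv2.resize(i[v-h:v+h,u-w:u+w],(390,290),interpolation=cv2.INTER_NEAREST)
top=np.hstack([c(t,186,332,47,35),c(t,347,228,40,30)])
bot=np.hstack([c(s,256,228,27,20),c(s,341,268,47,35)])
cv2.imwrite('pics/crop1.png',np.vstack([top,bot]))
E
```

```text
(no output)
```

View pics/crop1.png

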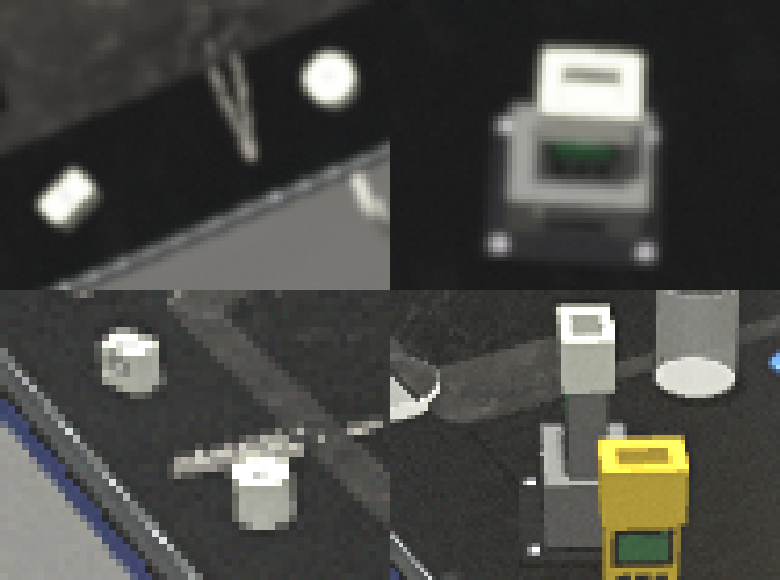

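```bash
cat > fit.py <<'E'
from h import *
from scipy.optimize import minimize
S=8
def box(sx,sy,z0,z1,pose):
    """faces (list of 4x3) of box: top then 4 sides with outward normals"""
    x,y,a=pose; c,s=np.cos(a),np.sin(a)
    L=np.array([[-1,-1],[1,-1],[1,1],[-1,1]])*[sx/2,sy/2]; W=L@np.array([[c,s],[-s,c]])+[x,y]
    f=lambda z:np.c_[W,np.full(4,z)]
    b,t=f(z0),f(z1); n=[(s,-c),(c,s),(-s,c),(-c,-s)]
    return [(t,(0,0,1))]+[(np.array([b[i],b[(i+1)%4],t[(i+1)%4],t[i]]),(*n[i],0)) for i in range(4)]
def cov(p,poly,win):
    u0,v0,w,h=win; m=np.zeros((h*S,w*S),np.uint8)
    q=np.array([px(p,k) for k in poly]); q=((q-[u0,v0]+.5)*S-.5)
    cv2.fillPoly(m,[np.round(q*16).astype(np.int32)],255,shift=4)
    return cv2.resize(m,(w,h),interpolation=cv2.INTER_AREA)/255.
def fit(p,g,win,x0,polys,sig0=.7):
    u0,v0,w,h=win; I=g[v0:v0+h,u0:u0+w].astype(float); cam=np.linalg.inv(p['extrinsics'])[:3,3]
    def cost(v):
        A=[np.ones(I.shape)]+[cv2.GaussianBlur(cov(p,f,win),(0,0),abs(v[3])+.2) for f,n in polys(v[:3]) if n is None or np.dot(n,cam-f[0])>0]
        A=np.array([a.ravel() for a in A]).T; b,*_=np.linalg.lstsq(A,I.ravel(),rcond=None); return np.mean((A@b-I.ravel())**2)
    best=None
    for da in (-.5,-.17,.17,.5):
        v=np.array([*x0,sig0])+[0,0,da,0]; sm=np.vstack([v]+[v+d for d in np.diag([.006,.006,.15,.3])])
        r=minimize(cost,v,method='Nelder-Mead',options=dict(initial_simplex=sm,maxiter=250,xatol=1e-4,fatol=1e-3))
        if best is None or r.fun<best.fun: best=r
    return best.x.round(4),round(best.fun,1),round(float(I.var()),0)
flat=lambda v:box(.018,.030,0,.026,v)
def head(v):
    c,s=np.cos(v[2]),np.sin(v[2]); b=box(.021,.033,.139,.165,v)[0][0]
    return box(.036,.052,.125,.165,v)+[(b,None)]
def win(p,w,r): u,v=px(p,w).astype(int); return (u-r,v-r,2*r,2*r)
E
python3 - <<'E'
from fit import *
for c in ('scene','top'):
    p=shot(c); g=cv2.cvtColor(p['color'],cv2.COLOR_RGB2GRAY)
    a=(.4308,.2835,.026); 
    for y0 in (-.9,.0,.8): print(c,'flat',y0,fit(p,g,win(p,[.433,.283,.013],11 if c=='top' else 10),(.433,.283,y0),flat))
    print(c,'head',fit(p,g,win(p,[.505,-.31,.15],11),(.505,-.31,0),head))
    print(c,'round ', [atz(p,*q,.026).round(4) for q in ([(218,316)] if c=='top' else [(265,232)])])
E
```

```text
scene flat -0.9 (array([ 0.4382,  0.2973, -1.8939,  0.3432]), np.float64(478.1), 2356.0)
scene flat 0.0 (array([0.4373, 0.2952, 0.3443, 0.    ]), np.float64(296.1), 2356.0)
scene flat 0.8 (array([0.437 , 0.2952, 0.3971, 0.    ]), np.float64(295.0), 2356.0)
scene head (array([ 0.5133, -0.3037, -0.4831, -0.    ]), np.float64(254.1), 5102.0)
scene round  [array([0.4434, 0.1144, 0.026 ])]
top flat -0.9 (array([0.435 , 0.2934, 0.4116, 0.7899]), np.float64(87.5), 6600.0)
top flat 0.0 (array([0.4349, 0.2935, 0.408 , 0.789 ]), np.float64(88.9), 6600.0)
top flat 0.8 (array([0.4353, 0.2933, 0.4116, 0.7774]), np.float64(88.6), 6600.0)
top head (array([ 0.5119, -0.3043, -0.4515,  0.6436]), np.float64(604.0), 4938.0)
top round  [array([0.436 , 0.1115, 0.026 ])]
```

The crop confirms it: upper left shows the rectangular block next to the round disc, upper right the white-headed meter in the cradle, with its screen toward the robot. Both cameras agree on flat ≈ (0.436, 0.294, yaw 0.405) and head ≈ (0.5125, -0.304, yaw -0.465).

```bash
cat >> h.py <<'E'
def delta(pos,yaw,base=None):
    """tool-frame move to TCP pos, pointing down, tool y at world angle yaw"""
    s=ctrl.get_state() if base is None else base; A=R.from_quat(s['tcp_rot']); c,q=np.cos(yaw),np.sin(yaw)
    B=R.from_matrix(np.array([[-q,c,0],[c,q,0],[0,0,-1]]))
    B2=B*R.from_rotvec([0,0,np.pi]); r=[(A.inv()*b).as_rotvec(degrees=True).round(2) for b in (B,B2)]
    print('turn',min(r,key=np.linalg.norm),'shift',(A.inv().apply(np.array(pos)-s['eef_pos'])*1e3).round(1))
def st():
    s=ctrl.get_state(); print(round(s['time'],2),s['eef_pos'].round(4),'yaw y',R.from_quat(s['tcp_rot']).as_matrix()[:,1].round(4),'open',round(s['opening'],3),'ff',round(s['finger_force'],1),'F',s['contact_force'].round(1),'q',s['qpos'].round(2))
E
python3 - <<'E'
from h import *
print(ctrl.nose_length); delta([.436,.294,.10],.405); delta([.436,.294,.038],.405); st()
E
```

```text
0.022
turn [ 0.    0.   42.57] shift [-277.  -228.   153.4]
turn [ 0.    0.   42.57] shift [-277.  -228.   215.4]
0.7 [0.2769 0.6156 0.2534] yaw y [0.4103 0.9119 0.    ] open 1.002 ff 0.0 F [-0.1  0.1  0.1] q [ 1.    0.29  1.58 -0.    1.28 -0.15]
```

The manual's scale: shifts go in shares of 800 mm and turns go in shares of 45 degrees. Converting my numbers, -277 mm is -0.3463, -228 mm is -0.285, 42.57 degrees is 0.946.

Request:
send_rows(rows="0 0 0.2222 -0.0563 -0.0438 0.0125 0.1;0 0 0.4444 -0.1125 -0.0938 0.0375 0.1;0 0 0.6667 -0.175 -0.1438 0.075 0.1;0 0 0.8889 -0.2375 -0.1938 0.1125 0.1;0 0 0.946 -0.2938 -0.2438 0.15 0.1;0 0 0.946 -0.3463 -0.285 0.1918 0.1;0 0 0.946 -0.3463 -0.285 0.1918 0.1;0 0 0.946 -0.3463 -0.285 0.1918 0.1", grip_force=30)

```text
time: 1.7
eef_pos: [0.4361, 0.2933, 0.0995]
tcp_rot: [0.551, 0.834, -0.0, -0.001]
contact_force: [-0.0, 0.4, -0.9]
opening: 0.553
finger_force: 0.0
```

```bash
python3 - <<'E'
from fit import *
st()
p=shot('top'); g=cv2.cvtColor(p['color'],cv2.COLOR_RGB2GRAY)
shot('scene','s1.png'); i=cv2.imread('pics/s1.png'); cv2.imwrite('pics/s1c.png',cv2.resize(i[150:270,180:340],None,fx=5,fy=5,interpolation=1))
delta([.436,.294,.038],.405)
print(atz(p,162,188,.2),atz(p,162,188,.3))
E
```

```text
1.7 [0.4361 0.2933 0.0995] yaw y [ 0.92    0.3918 -0.0013] open 0.553 ff 0.0 F [-0.   0.4 -0.9] q [ 0.4   0.15  2.05  0.    0.95 -0.  ]
turn [ 0.11 -0.03  0.02] shift [-0.9 -1.  63. ]
[0.76341486 0.11507369 0.2       ] [0.7057719  0.10760328 0.3       ]
```

View pics/s1c.png

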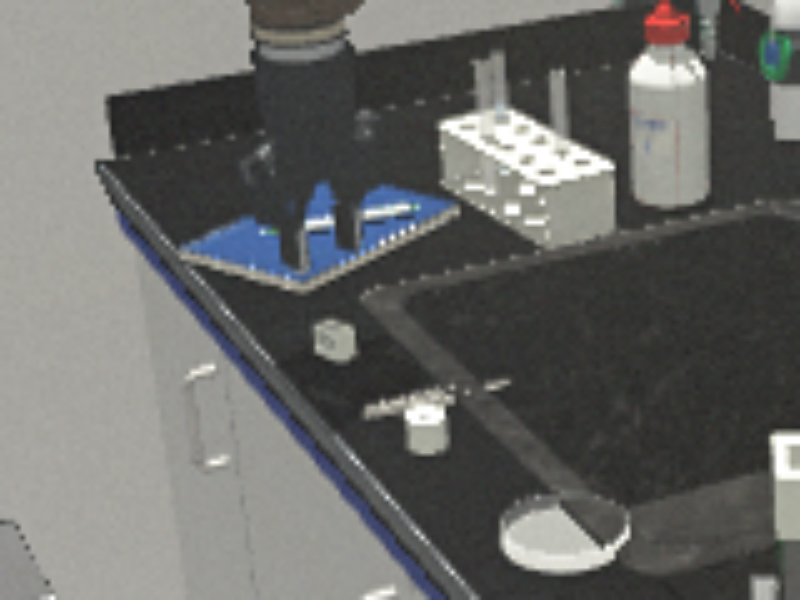

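The fingers straddle the block (crop pixel (335,340)), centred about 50 mm above it. Descending to grasp.

To row units: 62 mm is 0.0775, 35 mm is 0.0438.

Request:
send_rows(rows="0 0 0 -0.0011 -0.0013 0.0438 0.1;0 0 0 -0.0011 -0.0013 0.0775 0.1;0 0 0 -0.0011 -0.0013 0.0775 0.1;0 0 0 -0.0011 -0.0013 0.0775 0.1;0 0 0 -0.0011 -0.0013 0.0775 -1;0 0 0 -0.0011 -0.0013 0.0775 -1;0 0 0 -0.0011 -0.0013 0.0775 -1;0 0 0 -0.0011 -0.0013 0.0775 -1", grip_force=30)

```text
time: 2.8
eef_pos: [0.4365, 0.2934, 0.0395]
tcp_rot: [0.551, 0.835, 0.001, 0.001]
contact_force: [-1.0, 0.6, 6.3]
opening: 0.2
finger_force: 31.8
```

```bash
python3 - <<'E'
from h import *
st()
E
```

```text
2.8 [0.4365 0.2934 0.0395] yaw y [0.9192 0.3937 0.0027] open 0.2 ff 31.8 F [-1.   0.6  6.3] q [ 0.4   0.25  2.07  0.    0.82 -0.01]
```

Request:
send_rows(rows="0 0 0 0 0 -0.0375 -1;0 0 0 0 0 -0.0938 -1;0 0 0 0 0 -0.1563 -1;0 0 0 0 0 -0.2188 -1;0 0 0 0 0 -0.2688 -1;0 0 0 0 0 -0.2688 -1")

```text
time: 3.55
eef_pos: [0.4372, 0.2934, 0.2574]
tcp_rot: [0.55, 0.835, 0.004, 0.002]
contact_force: [0.1, 0.1, -0.9]
opening: 0.197
finger_force: 31.0
```

```bash
python3 - <<'E'
from fit import *
st(); delta([.47,.0,.25],-.05); delta([.5125,-.304,.25],-.465)
s=ctrl.get_state(); z=s['eef_pos'][2]-.0395
for c in ('scene','top'):
    p=shot(c); g=cv2.cvtColor(p['color'],cv2.COLOR_RGB2GRAY)
    if c=='scene': print(c,fit(p,g,win(p,[*s['eef_pos'][:2],z+.005],9),(*s['eef_pos'][:2],.405),lambda v:box(.018,.030,z,z+.016,v)))
E
```

```text
3.55 [0.4372 0.2934 0.2574] yaw y [0.9191 0.3939 0.0086] open 0.197 ff 31.0 F [ 0.1  0.1 -0.9] q [ 0.4  -0.05  1.94 -0.    1.25 -0.01]
turn [ 0.49 -0.1  26.06] shift [-282.6  -85.5    6.7]
turn [ 0.47 -0.2  49.84] shift [-578.8 -166.2    6.1]
scene (array([0.4444, 0.3007, 0.9784, 0.4267]), np.float64(1408.9), 2344.0)
```

To row units: -420 mm is -0.525, -370 mm is -0.4625, 38 degrees is 0.8444.

Request:
send_rows(rows="0 0 0.0889 -0.05 -0.015 0 -1;0 0 0.1778 -0.1188 -0.0338 0 -1;0 0 0.2889 -0.1875 -0.0525 0 -1;0 0 0.4 -0.2563 -0.0725 0 -1;0 0 0.5111 -0.325 -0.0925 0 -1;0 0 0.6222 -0.3938 -0.1125 0 -1;0 0 0.7333 -0.4625 -0.1325 0 -1;0 0 0.8444 -0.525 -0.1513 0 -1")

```text
time: 4.65
eef_pos: [0.4885, -0.1425, 0.2503]
tcp_rot: [0.793, 0.609, -0.001, -0.002]
contact_force: [0.8, -0.1, 0.3]
opening: 0.198
finger_force: 31.0
```

```bash
python3 - <<'E'
from h import *
st(); delta([.5125,-.304,.23],-.465)
E
```

```text
4.65 [ 0.4885 -0.1425  0.2503] yaw y [ 0.9659 -0.259  -0.0043] open 0.198 ff 31.0 F [ 0.8 -0.1  0.3] q [-0.48 -0.08  1.98  0.    1.25 -0.22]
turn [-0.25 -0.03 11.63] shift [-149.8   65.1   19.8]
```

To row units: -150 mm is -0.1875, -135 mm is -0.1688, 11.6 degrees is 0.2578.

Request:
send_rows(rows="0 0 0.0889 -0.0563 0.0238 0 -1;0 0 0.1778 -0.1188 0.0513 0 -1;0 0 0.2578 -0.1688 0.0725 0.0063 -1;0 0 0.2578 -0.1875 0.0813 0.0188 -1;0 0 0.2578 -0.1875 0.0813 0.0225 -1;0 0 0.2578 -0.1875 0.0813 0.0225 -1;0 0 0.2578 -0.1875 0.0813 0.0225 -1")

```text
time: 5.52
eef_pos: [0.5144, -0.3012, 0.2352]
tcp_rot: [0.849, 0.528, 0.0, 0.0]
contact_force: [0.5, 0.1, 0.6]
opening: 0.202
finger_force: 31.0
```

```bash
python3 - <<'E'
from fit import *
st(); delta([.5125,-.304,.23],-.465)
for c in ('scene','top'): 
    p=shot(c,c+'2.png'); g=cv2.cvtColor(p['color'],cv2.COLOR_RGB2GRAY)
s=cv2.imread('pics/scene2.png');t=cv2.imread('pics/top2.png')
k=lambda i,u,v:cv2.resize(i[v-38:v+38,u-25:u+25],(390,590),interpolation=1)
cv2.imwrite('pics/c2.png',np.hstack([k(s,341,235),k(t,345,215)]))
E
```

```text
5.53 [ 0.5144 -0.3012  0.2352] yaw y [ 8.966e-01 -4.429e-01  2.000e-04] open 0.202 ff 31.0 F [0.5 0.1 0.6] q [-0.7   0.13  1.79  0.    1.22 -0.24]
turn [ 0.01 -0.01  0.35] shift [-3.4 -0.5  5.2]
```

View pics/c2.png

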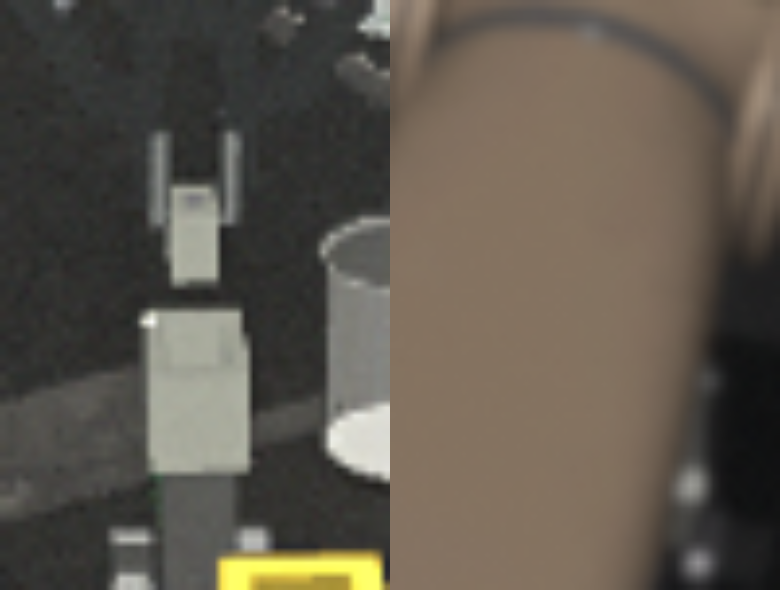

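The scene crop shows the module (193,235) held above the head (198,390), with the bay mouth below it. I'll measure the sideways offset from sub-pixel edges before inserting.

```bash
cat > edge.py <<'E'
from fit import *
def edges(g,v0,v1,u0,u1):
    r=g[v0:v1,u0:u1].mean(0).astype(float); d=np.diff(r)
    def sub(i,s):
        i=int(np.argmax(s*d)); lo=max(i-1,0); w=np.clip(s*d[lo:i+2],0,None); return u0+.5+(w*np.arange(lo,lo+len(w))).sum()/w.sum()
    return sub(0,1),sub(0,-1)
E
python3 - <<'E'
from edge import *
p=shot('scene'); g=cv2.cvtColor(p['color'],cv2.COLOR_RGB2GRAY); s=ctrl.get_state(); T=s['eef_pos']
m=edges(g,228,232,330,352); h=edges(g,247,256,327,357); print(m,h)
ty=np.array([.894,-.448]); tx=np.array([.448,.894])
# camera u of model: module -y face edges, at its nominal place, and head
um=[px(p,[*(T[:2]+.001*tx-.015*tx+a*.009*ty),T[2]-.033])[0] for a in(-1,1)]
H=np.array([.5126,-.304]); uh=[px(p,[*(H-.026*tx+a*.018*ty),.150])[0] for a in(-1,1)]
print(um,uh); k=(um[1]-um[0])/18
dm=(np.mean(m)-np.mean(um))/k; dh=(np.mean(h)-np.mean(uh))/k
print('module minus TCP model mm',dm,'head minus model',dh)
for d in (dh-dm,):
    G=H-.001*tx+d*ty*1e-3; print('goal',G); delta([*G,.215],-.465)
E
```

```text
(np.float64(337.3031634446397), np.float64(343.8413729128015)) (np.float64(334.4370860927152), np.float64(347.5))
[np.float64(337.7997568645259), np.float64(344.31755879512156)] [np.float64(334.66533918223496), np.float64(347.5744278925842)]
module minus TCP model mm -1.3432463602120115 head minus model -0.41795207463246337
goal [ 0.51297921 -0.30530853]
turn [0.06 0.01 0.32] shift [-3.8  0.1 20.6]
```

To row units: 35 mm is 0.0438, -3.8 mm is -0.0048, 0.3 degrees is 0.0067.

Request:
send_rows(rows="0 0 0.0067 -0.0048 0.0001 0.0125 -1;0 0 0.0067 -0.0048 0.0001 0.025 -1;0 0 0.0067 -0.0048 0.0001 0.0325 -1;0 0 0.0067 -0.0048 0.0001 0.0375 -1;0 0 0.0067 -0.0048 0.0001 0.0413 -1;0 0 0.0067 -0.0048 0.0001 0.0438 -1;0 0 0.0067 -0.0048 0.0001 0.0438 -1")

```text
time: 6.55
eef_pos: [0.5143, -0.3077, 0.2043]
tcp_rot: [0.851, 0.525, 0.001, 0.004]
contact_force: [-1.4, 0.9, 10.1]
opening: 0.195
finger_force: 32.2
```

```bash
python3 - <<'E'
from edge import *
st(); delta([.513,-.3053,.190],-.465)
p=shot('scene','scene3.png'); s=cv2.imread('pics/scene3.png')
cv2.imwrite('pics/c3.png',cv2.resize(s[205:275,315:365],(429,600),interpolation=1))
E
```

```text
6.55 [ 0.5143 -0.3077  0.2043] yaw y [ 0.8935 -0.449   0.0068] open 0.195 ff 32.2 F [-1.4  0.9 10.1] q [-0.71  0.16  1.82 -0.    1.16 -0.24]
turn [ 0.39  0.14 -0.04] shift [ 1.6 -2.4 14.2]
```

View pics/c3.png

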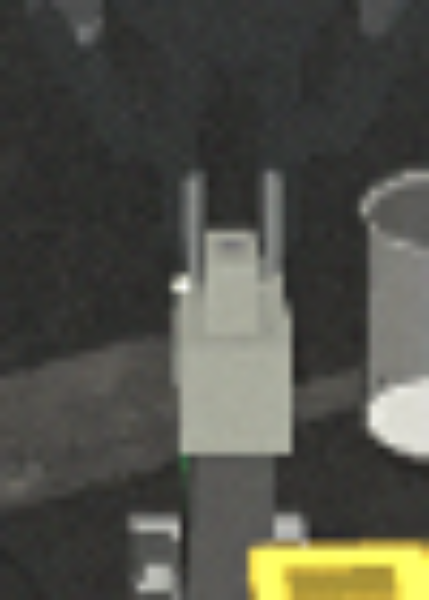

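The module rests on the head's rim (module centre 231 vs head centre 236 in the crop), with 10 N of contact. I'll lift slightly, let it settle and remeasure.

To row units: -7 mm is -0.0088, 1.5 mm is 0.0019.

Request:
send_rows(rows="0 0 0 0.0019 0 -0.0088 -1;0 0 0 0.0019 0 -0.0088 -1;0 0 0 0.0019 0 -0.0088 -1;0 0 0 0.0019 0 -0.0088 -1;0 0 0 0.0019 0 -0.0088 -1;0 0 0 0.0019 0 -0.0088 -1")

```text
time: 7.35
eef_pos: [0.5133, -0.3047, 0.2067]
tcp_rot: [0.851, 0.525, -0.0, -0.0]
contact_force: [0.6, 0.3, -0.0]
opening: 0.199
finger_force: 31.0
```

```bash
cat > meas.py <<'E'
from edge import *
st(); s=ctrl.get_state(); T=s['eef_pos']
p=shot('scene'); g=cv2.cvtColor(p['color'],cv2.COLOR_RGB2GRAY)
ty=np.array([.894,-.448]); tx=np.array([.448,.894]); H=np.array([.5126,-.304])
vm=int(px(p,[*(T[:2]-.014*tx),T[2]-.031])[1]); print('rows',vm)
m=edges(g,vm-1,vm+2,332,350); h=edges(g,250,257,327,357)
um=[px(p,[*(T[:2]+.001*tx-.015*tx+a*.009*ty),T[2]-.031])[0] for a in(-1,1)]
uh=[px(p,[*(H-.026*tx+a*.018*ty),.147])[0] for a in(-1,1)]
k=(um[1]-um[0])/18; print(np.round([m,h,um,uh],2))
dm=(np.mean(m)-np.mean(um))/k; dh=(np.mean(h)-np.mean(uh))/k
print('dm',dm,'dh',dh); G=H-.001*tx+(dh-dm)*ty*1e-3; print('goal',G); delta([*G,.190],-.465)
# head refit in the scene
print('tilt z axis',R.from_quat(s['tcp_rot']).as_matrix()[:,2].round(4))
E
python3 meas.py
```

```text
7.35 [ 0.5133 -0.3047  0.2067] yaw y [ 8.934e-01 -4.493e-01 -3.000e-04] open 0.199 ff 31.0 F [ 0.6  0.3 -0. ] q [-0.71  0.16  1.82  0.    1.17 -0.24]
rows 239
[[333.36 346.44]
 [334.37 347.15]
 [337.92 344.38]
 [334.67 347.56]]
dm -3.4849966533475487 dh -0.9946536673634343
goal [ 0.51437837 -0.30600967]
turn [-0.01  0.   -0.05] shift [-0.7  1.6 16.8]
tilt z axis [-2.e-04  2.e-04 -1.e+00]
```

Request:
send_rows(rows="0 0 0 -0.0006 0.001 0.0038 -1;0 0 0 -0.0006 0.001 0.0075 -1;0 0 0 -0.0006 0.001 0.0113 -1;0 0 0 -0.0006 0.001 0.0113 -1;0 0 0 -0.0006 0.001 0.0113 -1")

```text
time: 8.02
eef_pos: [0.516, -0.3077, 0.2034]
tcp_rot: [0.851, 0.525, 0.001, 0.005]
contact_force: [-0.4, 1.9, 12.7]
opening: 0.198
finger_force: 32.8
```

```bash
python3 - <<'E'
from h import *
st(); delta([.513,-.305,.190],-.465)
E
```

```text
8.03 [ 0.516  -0.3077  0.2034] yaw y [ 0.8935 -0.449   0.0091] open 0.198 ff 32.8 F [-0.4  1.9 12.7] q [-0.71  0.17  1.81 -0.    1.15 -0.24]
turn [ 0.52  0.17 -0.04] shift [ 1.  -4.  13.3]
```

```bash
python3 - <<'E'
from h import *
s=ctrl.get_state(); A=R.from_quat(s['tcp_rot'])
print('F tool',A.inv().apply(s['contact_force']).round(2),'M tool',A.inv().apply(s['wrist_torque']).round(3), s['wrist_torque'].round(3))
E
```

```text
F tool [  1.51  -1.1  -12.74] M tool [ 0.187 -0.18  -0.051] [-0.077  0.248  0.049]
```

To row units: -10 mm is -0.0125, -6 mm is -0.0075.

Request:
send_rows(rows="0 0 0 0 0 -0.0075 -1;0 0 0 0 0 -0.0125 -1;0 0 0 0 0 -0.0125 -1;0 0 0 0 0 -0.0125 -1;0 0 0 0 0 -0.0125 -1")

```text
time: 8.65
eef_pos: [0.5136, -0.3053, 0.2073]
tcp_rot: [0.851, 0.525, -0.0, -0.001]
contact_force: [-0.5, 0.0, 1.2]
opening: 0.204
finger_force: 31.3
```

```bash
python3 - <<'E'
from edge import *
s=ctrl.get_state(); A=R.from_quat(s['tcp_rot'])
print('F tool',A.inv().apply(s['contact_force']).round(2),'M tool',A.inv().apply(s['wrist_torque']).round(3)); st()
ims=[shot('scene')['color'].astype(float) for _ in range(6)]
im=np.mean(ims,0); np.save('avg.npy',im)
c=cv2.resize(im[220:260,322:362][:,:,::-1],(600,600),interpolation=cv2.INTER_CUBIC); cv2.imwrite('pics/c4.png',np.clip(c*1.1,0,255))
E
```

```text
F tool [-0.21 -0.45 -1.16] M tool [0.008 0.012 0.06 ]
8.65 [ 0.5136 -0.3053  0.2073] yaw y [ 0.8934 -0.4493 -0.001 ] open 0.204 ff 31.3 F [-0.5  0.   1.2] q [-0.71  0.16  1.81  0.    1.17 -0.24][ WARN:0@6.171] global loadsave.cpp:1063 imwrite_ Unsupported depth image for selected encoder is fallbacked to CV_8U.
```

View pics/c4.png

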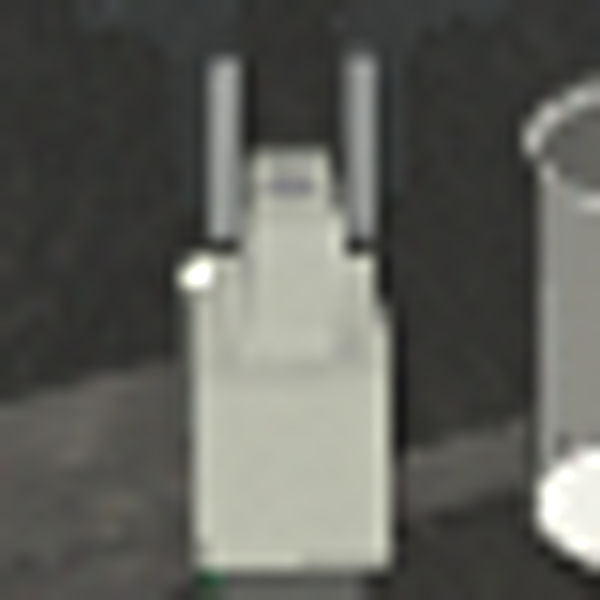

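The module is now laterally centred (290 vs 291). The wrist moment puts the contact on the tool -x side, so I'll shift +x.

To row units: 9 mm is 0.0113, 2.5 mm is 0.0031.

Request:
send_rows(rows="0 0 0 0.0031 0 0 -1;0 0 0 0.0031 0 0.0038 -1;0 0 0 0.0031 0 0.0075 -1;0 0 0 0.0031 0 0.0113 -1;0 0 0 0.0031 0 0.0113 -1;0 0 0 0.0031 0 0.0113 -1")

```text
time: 9.7
eef_pos: [0.5146, -0.3029, 0.1982]
tcp_rot: [0.851, 0.525, -0.0, -0.001]
contact_force: [0.3, 0.1, -0.8]
opening: 0.199
finger_force: 31.3
```

```bash
cat >> h.py <<'E'
def fm():
    s=ctrl.get_state(); A=R.from_quat(s['tcp_rot'])
    print('F tool',A.inv().apply(s['contact_force']).round(2),'M tool',A.inv().apply(s['wrist_torque']).round(3)); st()
E
python3 -c "
from h import *
fm()"
```

```text
F tool [0.24 0.22 0.79] M tool [-0.072  0.002 -0.012]
9.7 [ 0.5146 -0.3029  0.1982] yaw y [ 0.8934 -0.4492 -0.0012] open 0.199 ff 31.3 F [ 0.3  0.1 -0.8] q [-0.7   0.17  1.82  0.    1.15 -0.24]
```

It's in, with no contact force. I'll continue until the fingertips are near the head top (TCP about 0.190), then release.

To row units: 7.5 mm is 0.0094, 6 mm is 0.0075.

Request:
send_rows(rows="0 0 0 0.0006 0 0.0038 -1;0 0 0 0.0006 0 0.0075 -1;0 0 0 0.0006 0 0.0094 -1;0 0 0 0.0006 0 0.0094 -1;0 0 0 0.0006 0 0.0094 -1")

```text
time: 10.32
eef_pos: [0.5152, -0.3028, 0.1914]
tcp_rot: [0.851, 0.525, -0.0, -0.0]
contact_force: [0.1, 0.0, -1.0]
opening: 0.194
finger_force: 31.3
```

```bash
python3 -c "
from h import *
fm()"
```

```text
F tool [0.07 0.09 0.99] M tool [-0.027  0.052 -0.007]
10.32 [ 0.5152 -0.3028  0.1914] yaw y [ 0.8934 -0.4493 -0.    ] open 0.194 ff 31.3 F [ 0.1  0.  -1. ] q [-0.7   0.18  1.83  0.    1.14 -0.24]
```

To row units: -30 mm is -0.0375, -20 mm is -0.025.

Request:
send_rows(rows="0 0 0 0 0 0 -0.3;0 0 0 0 0 0 -0.3;0 0 0 0 0 0 -0.3;0 0 0 0 0 -0.025 -0.3;0 0 0 0 0 -0.0375 -0.3;0 0 0 0 0 -0.0375 -1;0 0 0 0 0 -0.0375 -1;0 0 0 0 0 -0.0375 -1")

```text
time: 11.32
eef_pos: [0.5149, -0.3025, 0.2207]
tcp_rot: [0.851, 0.525, -0.0, -0.001]
contact_force: [0.1, 0.4, 0.2]
opening: -0.001
finger_force: 0.0
```

To row units: 38 mm is 0.0475, 36 mm is 0.045.

Request:
send_rows(rows="0 0 0 0 0 0.0075 -1;0 0 0 0 0 0.0175 -1;0 0 0 0 0 0.0275 -1;0 0 0 0 0 0.035 -1;0 0 0 0 0 0.0413 -1;0 0 0 0 0 0.045 -1;0 0 0 0 0 0.0475 -1;0 0 0 0 0 0.0475 -1")

```text
time: 12.32
eef_pos: [0.5169, -0.3039, 0.1872]
tcp_rot: [0.851, 0.525, 0.001, 0.003]
contact_force: [-0.0, 1.4, 9.7]
opening: -0.001
finger_force: 4.5
```

```bash
python3 -c "
from h import *
fm()"
```

```text
F tool [ 1.24 -0.59 -9.66] M tool [ 0.161  0.111 -0.004]
12.32 [ 0.5169 -0.3039  0.1872] yaw y [ 0.8934 -0.4492  0.0059] open -0.001 ff 4.5 F [-0.   1.4  9.7] q [-0.7   0.18  1.83  0.    1.13 -0.24]
```

The closed fingertips press at z = 0.165, which is the head's top, so the module is flush. I'll retreat, open, verify and centre for the meter grasp.

To row units: -65 mm is -0.0813, -55 mm is -0.0688.

Request:
send_rows(rows="0 0 0 0 0 -0.025 -1;0 0 0 0 0 -0.0688 -1;0 0 0 0 0 -0.0813 0.4;0 0 0 0 0 -0.0813 0.4;0 0 0 0 0 -0.0813 0.4;0 0 0 0 0 -0.0813 0.4", grip_force=90)

```text
time: 13.08
eef_pos: [0.5146, -0.3024, 0.2467]
tcp_rot: [0.851, 0.525, -0.0, -0.001]
contact_force: [-0.0, 0.1, 0.4]
opening: 0.702
finger_force: 0.0
```

```bash
python3 - <<'E'
from fit import *
fm()
im=np.mean([shot('scene')['color'].astype(float) for _ in range(4)],0)
c=cv2.resize(im[205:285,310:370][:,:,::-1],(450,600),interpolation=cv2.INTER_CUBIC); cv2.imwrite('pics/c5.png',np.clip(c,0,255).astype(np.uint8))
p=shot('scene'); g=im.mean(2)
print(fit(p,g,win(p,[.505,-.31,.15],11),(.5125,-.304,-.465),lambda v:box(.036,.052,.125,.165,v)))
E
```

```text
F tool [ 0.06 -0.05 -0.45] M tool [ 0.016 -0.006  0.059]
13.07 [ 0.5146 -0.3024  0.2467] yaw y [ 0.8934 -0.4493 -0.0028] open 0.702 ff 0.0 F [-0.   0.1  0.4] q [-0.7   0.12  1.78 -0.    1.24 -0.24]
(array([ 0.512 , -0.3052, -0.4577,  0.2385]), np.float64(174.5), 2524.0)
```

View pics/c5.png

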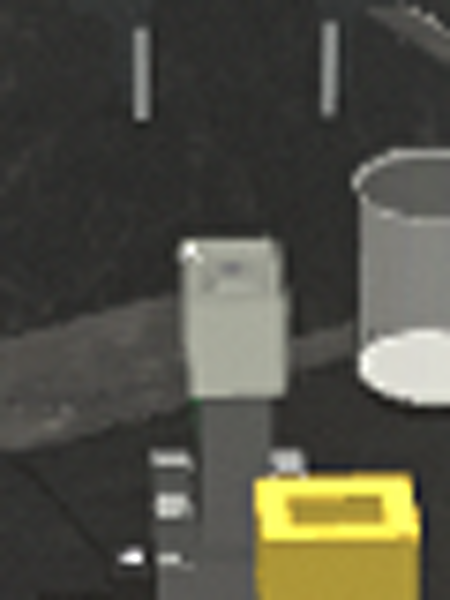

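The module shows flush in the head top (mark at (232,270)). The open fingers at 141 and 330 straddle the head, centred at 237. Lowering and gripping.

To row units: 95 mm is 0.1188, 88 mm is 0.11.

Request:
send_rows(rows="0 0 0 0 0 0.0375 0.4;0 0 0 0 0 0.0813 0.4;0 0 0 0 0 0.11 0.4;0 0 0 0 0 0.1188 0.4;0 0 0 0 0 0.1188 0.4;0 0 0 0 0 0.1188 0.4;0 0 0 0 0 0.1188 -1;0 0 0 0 0 0.1188 -1", grip_force=90)

```text
time: 14.32
eef_pos: [0.5158, -0.3033, 0.1549]
tcp_rot: [0.851, 0.525, 0.0, 0.001]
contact_force: [-2.6, 1.6, 12.5]
opening: 0.407
finger_force: 91.6
```

Request:
send_rows(rows="0 0 0 0 0 0 -1;0 0 0 0 0 0 -1;0 0 0 0 0 0 -1")

```text
time: 14.7
eef_pos: [0.5158, -0.3033, 0.1549]
tcp_rot: [0.851, 0.525, 0.0, 0.001]
contact_force: [-0.6, 0.4, 5.7]
opening: 0.411
finger_force: 90.1
```

```bash
python3 -c "
from h import *
fm()"
```

```text
F tool [ 0.1  -0.76 -5.71] M tool [ 0.108  0.023 -0.016]
14.7 [ 0.5158 -0.3033  0.1549] yaw y [ 0.8934 -0.4492  0.0023] open 0.411 ff 90.1 F [-0.6  0.4  5.7] q [-0.7   0.22  1.85 -0.    1.07 -0.24]
```

To row units: -210 mm is -0.2625, -180 mm is -0.225.

Request:
send_rows(rows="0 0 0 0 0 -0.0125 -1;0 0 0 0 0 -0.0313 -1;0 0 0 0 0 -0.0563 -1;0 0 0 0 0 -0.0875 -1;0 0 0 0 0 -0.125 -1;0 0 0 0 0 -0.175 -1;0 0 0 0 0 -0.225 -1;0 0 0 0 0 -0.2625 -1")

```text
time: 15.7
eef_pos: [0.515, -0.3027, 0.3671]
tcp_rot: [0.851, 0.525, 0.0, 0.001]
contact_force: [0.0, -0.3, -2.2]
opening: 0.408
finger_force: 90.0
```

```bash
python3 -c "
from h import *
fm()"
```

```text
F tool [-0.27  0.16  2.25] M tool [-0.017  0.033  0.001]
15.7 [ 0.515  -0.3027  0.3671] yaw y [ 0.8935 -0.4491  0.0023] open 0.408 ff 90.0 F [ 0.  -0.3 -2.2] q [-0.7   0.05  1.64 -0.    1.45 -0.24]
```

To row units: -30 mm is -0.0375, -25 mm is -0.0313, -44 degrees is -0.9778.

Request:
send_rows(rows="-0.0889 0 0 0 -0.005 -0.0038 -1;-0.2222 0 0 0 -0.01 -0.0075 -1;-0.3556 0 0 0 -0.015 -0.0113 -1;-0.5111 0 0 0 -0.02 -0.015 -1;-0.6667 0 0 0 -0.025 -0.0188 -1;-0.8 0 0 0 -0.0313 -0.025 -1;-0.9111 0 0 0 -0.0375 -0.025 -1;-0.9778 0 0 0 -0.0375 -0.025 -1")

```text
time: 16.7
eef_pos: [0.4874, -0.2883, 0.3838]
tcp_rot: [0.789, 0.487, 0.197, 0.319]
contact_force: [0.6, -0.3, -2.0]
opening: 0.409
finger_force: 90.3
```

Request:
send_rows(rows="0 0 0 0 0 0 -1;0 0 0 0 0 0 -1;0 0 0 0 0 0 -1;0 0 0 0 0 0 -1;0 0 0 0 0 0 -1;0 0 0 0 0 0 -1")

```text
time: 17.45
eef_pos: [0.4884, -0.2893, 0.3833]
tcp_rot: [0.789, 0.487, 0.197, 0.319]
contact_force: [-0.1, 0.2, -2.7]
opening: 0.408
finger_force: 90.3
```

```bash
python3 - <<'E'
from h import *
fm(); s=ctrl.get_state(); print('tool z',R.from_quat(s['tcp_rot']).as_matrix()[:,2].round(3),abs(s['dq']).max().round(4))
p=shot('scene','s6.png'); i=cv2.imread('pics/s6.png'); u,v=px(p,s['eef_pos']).astype(int); print(u,v)
cv2.imwrite('pics/c6.png',cv2.resize(i[v-45:v+75,u-70:u+90],(800,600),interpolation=cv2.INTER_CUBIC))
E
```

```text
F tool [ 0.1  -1.95  1.82] M tool [ 0.595  0.028 -0.015]
17.45 [ 0.4884 -0.2893  0.3833] yaw y [ 0.6429 -0.3232  0.6944] open 0.408 ff 90.3 F [-0.1  0.2 -2.7] q [-0.81 -0.38  2.1   0.36  0.72 -0.53]
tool z [ 0.62  -0.312 -0.72 ] 0.0029
329 166
```

View pics/c6.png

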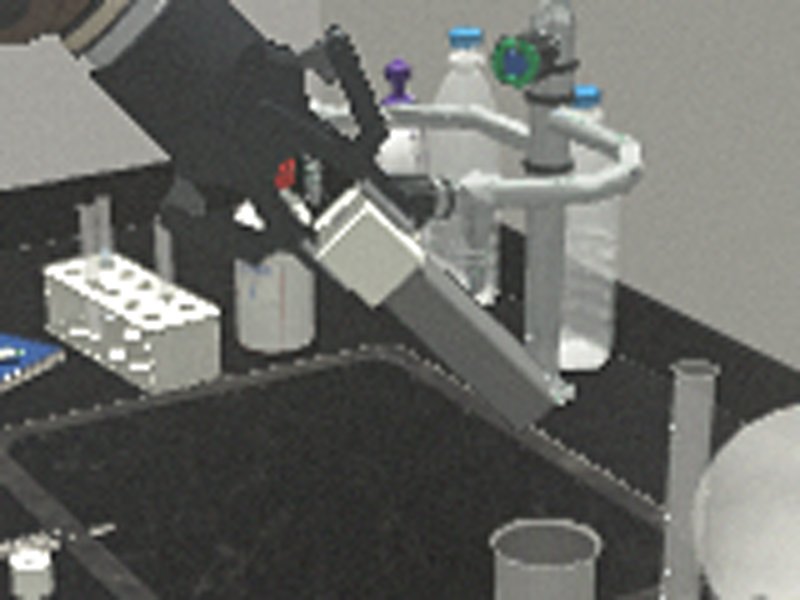

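The meter is held at about 44° with the head (365,250) higher than the foot (545,405), about 0.28 m up. The module doesn't protrude, and the arm is still. Handing in.

```bash
python3 -c "
from plant import ctrl
print(ctrl.sign_off())"
```

```text
the job is handed in; nothing more can be done
None
```

The job is handed in at about 17.5 s, with no verdict returned: the flat module was pressed flush in the bay, and the meter is held still at about 44°, head up, its foot about 0.28 m above the worktop; the round module was not touched.

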